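Open the brine canister and put its cap away clean

ROBOT

A 7-joint arm with a two-finger parallel gripper is mounted at the origin on the work surface. World frame = base frame: x ahead of the robot, y to its left, z up, the work surface at z = 0. Lengths are in m, angles in rad, forces in N, time in s.
With the tool pointing down it reaches from about 0.4 to 0.85 m from the base axis. Payload 10.4 kg.
Tool frame: the origin (TCP) lies between the finger pads; the fingertips stand manip.finger_overhang ahead of it and the grasp point (between the pads) lies 11 mm behind it (manip.finger_overhang is the distance from the TCP to the fingertips, in m); x points along the fingers, z is the direction in which the jaws open and shut, and the axes are right-handed (so a half turn about x gives the same grasp; the last joint's range is limited). The gripper opens to 85 mm and grips with 20 to 120 N. Pads are 22 mm wide; open, the fingers measure 114 mm over their backs; the gripper's body (76 mm by 85 mm) begins 54 mm behind the grasp point. The pads swing forward as they close: fully open they stand 13 mm farther back than shut.
Start: joints at [-1.361, 0.332, -0.065, 1.46, 0.022, 1.35, -0.088], TCP at [0.144, 0.608, 0.239] pointing down, gripper open.
Joint ranges: [-2.6, 2.6], [-0.5, 2.12], [-1.47, 1.34], [0.16, 2.42], [-1.27, 4.41], [0.06, 2.06], [-2.6, 2.6]. Speed limits (rad/s): [2.22, 2.22, 2.79, 2.79, 3.14, 3.14, 3.14].

INTERFACE

Orientations are given as a unit quaternion [x, y, z, w].
In Python, from workcell import get_obs, camera, workorder, manip gives the robot as it stands. The module is installed in compiled form; this text tells all that it offers.
- The arm moves only by the tool play_rows, never from a script. Its argument "increments" is text: rows parted by semicolons, each of 4 numbers parted by spaces: the shift along the tool's x, y, z in m, then the turn about the tool's x in rad. A call has 1 to 20 rows; each row shifts and turns the pose as measured when the row begins, along the tool's axes as they then stand; what a row does not reach is not made up. A row lasts 1/10 s, in which the tool goes at most 50 mm and 8.59 degrees, less where a joint would pass 70% of its speed; a pose out of reach is approached as far as the arm can. A call is refused whole if a number of a shift passes 0.05 or a number of a turn 0.15, either way. A call with a gripper value outside its range is refused whole. "hand" is the gripper command: -1 is fully open, 1 is shut, values between are in proportion, set as the call begins (left out, the last holds). The fingers move at their own pace and stop on an object; "squeeze" is the grip in N (left out, the last holds). Time passes only in rows, so rows that do not move let the fingers close. It gives the time, the measured TCP pose, the force and the opening at its end, in the units of the state.
- get_obs(): the state, without advancing time (a new reading comes with each control period).
- camera(name): name is "side" or "top"; returns a dict with "img" (400x640x3 uint8, blue, green, red), "fov_y" (degrees; the focal length in pixels is half the picture's height over the tangent of half this angle, whatever the lens; pixels are square), "cx", "cy" (the principal point, pixels), "distortion" ([k1, k2, p1, p2, k3] as OpenCV has them; the pictures are not rectified), "R" (3x3) and "t" (3): a world point X has camera coordinates R X + t. Camera axes: x right, y down, z forward; pixel columns grow to the right and rows downward; lengths in m; the calibration is good to about 2 mm. A picture is of the moment at which its call begins. There is no depth.
- workorder.hand_in(): hands the job in, once; it reports no verdict.
The state is a dict: "clock": time; "joint_pos": joint angles; "joint_velocities": joint speeds; "tau": joint torques, N m; "position": TCP position; "ee_rot": TCP orientation; "ft_force": force on the tool from outside, world axes, zero at the start; "torque": the same for the moment, N m; "grip_width": opening from 0.0 (shut) to 1.0 (fully open).
Only numpy, scipy, OpenCV 4.12 (cv2) and the standard library are available. Lean on these libraries where they do the work, as an engineer would, in place of code of your own. Each camera call takes 0.05 s, during which the arm holds its last target.

TASK

The brine canister is to be refilled: push its sprung filler cap down against the spring, twist it counter-clockwise (seen from above) out from under its two hooks and let it rise, then take it off. Set it gently down on the floor of the open cap box, grip bar upwards, and lower the box's lid gently until it is fully closed. Leave the jars, the white disc and the scoop where they are.

Things in the scene. Friction and masses are not known exactly. Their poses are not given: they have to be found in the camera images.
- canister: Round white plastic canister, 144 mm across, fixed to the table, shoulder 95 mm high, with a steel neck and two steel hooks on top. Origin: centre of its underside, z up.
- canister_rim (a point): Centre of the neck's rim, 125 mm up; neck 82 mm outside, 64 mm bore. A spring plate in it pushes the cap up: about 7 N when latched, 11 N when the ears clear the hooks' teeth, 13 N when the cap has been pushed down 10 mm and stops on the rim.
- hook (a point): Top of the hook on the canister's +x side, 149 mm up, 53 mm from the axis; its twin is opposite. Each is 32 mm wide, lies 45 to 67 mm from the axis and overhangs one ear of the cap; a tooth hangs 5 mm down at the overhang's counter-clockwise end (from above), a wall closes its clockwise end.
- cap_grip (a point): Half-way up the grip bar of the loose black filler cap (105 to 210 g), on its axis, x along the bar, z up. Bar 70 x 14 x 34 mm: from 16 mm below this point to 18 mm above. Latched at the start, bar along the canister's x, this point 161 mm above the canister's origin. To free it: push down 6 to 9 mm, turn counter-clockwise 35 to 60 degrees while pushing, let it up; it rises to 6 mm above latched.
- cap_disc (a point): Centre of the top of the cap's disc, at the foot of the bar, 16 mm below cap_grip. Disc 82 mm across, 10 mm thick; two ears in line with the bar, 16 mm wide, 8 mm thick, reach 56 mm from the axis. Below the disc a plug 60 mm across and 20 mm long (flat end 30 mm below this point) sits in the neck, 10 mm deep when latched, 4 mm when risen.
- cap_box: White plastic box, outside 170 x 170 x 85 mm, walls and floor 5 mm thick, fixed to the table. Origin: centre of its underside, z up; the lid's hinge runs along its +x rim (away from the robot). The cap stands in it with room to spare.
- box_lid (a joint): Lid angle about the box's y, rad: 0 closed, about 1.6 standing upright (as at the start), at most 1.8. A stiff hinge: the lid stays where it is left and takes 0.1 to 0.45 N m to move.
- lid_hinge (a point): Middle of the lid's hinge line, 85 mm along the box's +x from its centre and 85.5 mm above its underside; turns with the lid. The lid is a flat slab 170 x 170 x 8 mm lying along this point's -x, with its outer face 8 mm along its +z, and a small tab (60 mm wide, sticking out 11 mm) at the middle of its free edge.
- lid_edge (a point): Middle of the lid's free edge, 170 mm from the hinge, half-way through its thickness; turns with the lid.
- jar_a: Bystander: filled jar with yellow lid, 92 mm across, 140 mm tall; origin at the centre of its underside.
- jar_b: Bystander: a second such jar.
- press_disc: Bystander: white plastic disc, 110 mm across, 6 mm thick, lying flat; origin at the centre of its underside.
- scoop: Bystander: grey open scoop lying flat, 228 mm long, 85 mm wide, 49 mm high; handle along its -x, its end 133 mm from the origin, which lies on the underside.
Not all that is in view belongs to the job. There is more than one size of the part that bears cap_grip; the job needs the smallest.

How it is judged:
On the way, in this order (a step that is already met when the one before it is completed fails the run):
1. the cap is pushed down at least 4.5 mm while its ears are still under the hooks (z of cap_grip in the frame of canister below 0.1565 m and horizontal distance between cap_grip and canister below 0.01 m and angle between the x axis of cap_grip and the x axis of canister, either way round below 0.25 rad), for 0.05 s.
2. the cap has been twisted clear of the hooks and has risen above its latched height (z of cap_grip in the frame of canister above 0.1635 m and angle between the x axis of cap_grip and the x axis of canister, either way round above 0.4 rad), for 0.05 s.
3. the cap stands on the floor of the cap box, bar up, with the lid still open (x of cap_grip in the frame of cap_box between -0.06 and 0.06 m and y of cap_grip in the frame of cap_box between -0.06 and 0.06 m and z of cap_grip in the frame of cap_box below 0.056 m and angle between cap_grip's own z axis and vertical below 0.2 rad and value of joint box_lid above 0.5 rad), for 0.2 s.
At the end, for the whole second after the job is handed in: The cap stands on the floor of the cap box, bar up (tilt under 0.2 rad, its centre line within 60 mm of the box's middle along each side, within 5 mm of standing height), and the lid is closed to within 0.04 rad (7 mm at its free edge) (x of cap_grip in the frame of cap_box between -0.06 and 0.06 m and y of cap_grip in the frame of cap_box between -0.06 and 0.06 m and z of cap_grip in the frame of cap_box between 0.045 and 0.056 m and angle between cap_grip's own z axis and vertical below 0.2 rad and value of joint box_lid below 0.04 rad); the robot touches nothing.
It fails at once if the cap is let fall (faster than 0.6 m/s, about a 2 cm drop) out of the fingers (contact force between the fingers and cap below 0.05 N and linear speed of cap above 0.6 m/s and horizontal distance between cap_grip and canister above 0.05 m).
It fails at once if the lid is slammed (faster than 2.5 rad/s as it closes) (value of joint box_lid below 0.3 rad and velocity of joint box_lid below -2.5 rad/s).
It fails at once if a jar, the white disc or the scoop is moved by more than 30 mm or a jar tipped (distance of any of jar_a, jar_b, press_disc, scoop from where it was at the start of the episode above 0.03 m or angle between any of jar_a, jar_b's own z axis and vertical above 0.3 rad).
It also fails if it takes over 67 s, if anything falls off the work surface, if the arm or the gripper's body presses on something with over 40 N, if the wrist force passes 120 N, or if a joint passes its speed limit or range.

## Working session

There is one attempt and no reset: what is moved stays moved. The work goes in short steps, Python scripts to look and compute and a tool call to move; the robot and the scene stay as the last step left them, time stands still between calls to the robot, and variables do not carry over. Pictures are saved under pics/ and viewed, and the job is handed in when it is done.

Besides the shell and the picture viewer there is one more tool, called as name(argument=value, ...), one argument or row to a line, values as JSON. play_rows: Moves the arm, as the interface text tells. Its arguments: {"type":"object","properties":{"increments":{"type":"string"},"hand":{"type":"number"},"squeeze":{"type":"number"}},"required":["increments"]}

```bash
mkdir -p pics
cat > h.py <<'E'
import numpy as np, cv2
from workcell import get_obs, camera, workorder, manip
def K(c):
    f=200/np.tan(np.radians(c["fov_y"]/2)); return np.array([[f,0,c["cx"]],[0,f,c["cy"]],[0,0,1.]])
def ray(c,p):
    u=cv2.undistortPoints(np.array([[p]],float),K(c),np.array(c["distortion"],float))[0,0]
    R=np.array(c["R"]);t=np.array(c["t"]); return -R.T@t, R.T@np.array([u[0],u[1],1])
def onz(c,p,z):
    o,d=ray(c,p); return o+d*(z-o[2])/d[2]
def two(c1,p1,c2,p2):
    o1,d1=ray(c1,p1);o2,d2=ray(c2,p2)
    s=np.linalg.lstsq(np.c_[d1,-d2],o2-o1,rcond=None)[0]
    a=o1+s[0]*d1;b=o2+s[1]*d2; return (a+b)/2,np.linalg.norm(a-b)
def proj(c,X):
    return cv2.projectPoints(np.array(X,float).reshape(-1,3),cv2.Rodrigues(np.array(c["R"]))[0],np.array(c["t"],float),K(c),np.array(c["distortion"],float))[0][:,0]
def crop(c,x0,y0,x1,y1,s,name): cv2.imwrite(name,cv2.resize(c["img"][y0:y1,x0:x1],None,fx=s,fy=s,interpolation=cv2.INTER_CUBIC))
E
python3 - <<'E'
from h import *
o=get_obs()
for k in o: print(k,np.round(o[k],4))
print(manip.finger_overhang)
for n in("side","top"):
    c=camera(n); cv2.imwrite(f"pics/{n}0.png",c["img"]); print(n,c["fov_y"],c["cx"],c["cy"],c["distortion"],-np.array(c["R"]).T@c["t"], np.round(c["R"],3).tolist())
E
```

```text
clock 0.0
joint_pos [-1.3606  0.3328 -0.0647  1.461   0.0216  1.3499 -0.0885]
joint_velocities [-0.0024 -0.0009 -0.0008  0.0015 -0.0016 -0.0007  0.0005]
tau [ 6.00000e-04 -6.25451e+01  4.95000e-02 -3.91606e+01  1.62000e-02
  9.90000e-03 -1.00000e-04]
position [0.1441 0.6078 0.2385]
ee_rot [-0.4389  0.5551  0.4382  0.5543]
ft_force [ 0.6993 -0.5127 -0.4541]
torque [0.0176 0.0504 0.0242]
grip_width 1.0036
0.008
side 57.416770288385074 316.0058232143598 203.38835627140054 [0.00577025 0.         0.         0.         0.        ] [ 0.42812571 -0.81732911  0.64082262] [[0.998, -0.061, 0.0], [-0.032, -0.53, -0.847], [0.052, 0.846, -0.531]]
top 51.9979139037382 306.85858067469974 191.8411109479384 [-0.00737185  0.          0.          0.          0.        ] [0.23890553 0.01370396 1.21116511] [[-0.038, -0.999, 0.004], [-0.974, 0.036, -0.223], [0.223, -0.013, -0.975]]
```

View pics/side0.png

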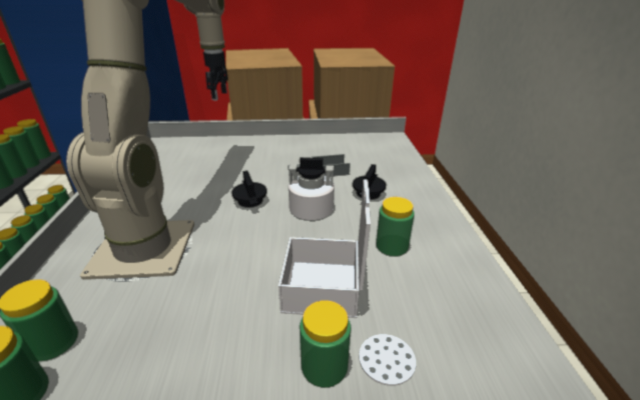

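View pics/top0.png

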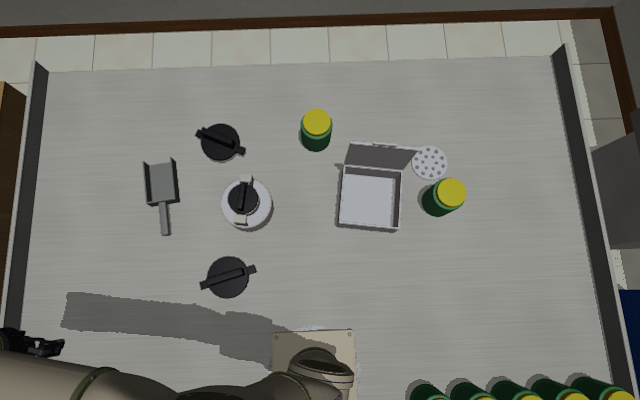

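Candidates for the filler cap in the top view: the cap latched on the canister (245,197), and loose black caps at (220,142) and (228,277). The loose ones look larger and aren't under the hooks, so I choose the canister's and check it in a crop. The box is at (370,200) with its lid upright on the far side. Jars are at (316,125) and (445,195), the disc at (430,162) and the scoop at (161,195).

Run:
```python
from h import *
c=camera("top"); s=camera("side")
a=cv2.resize(c["img"][165:240,205:285],None,fx=7,fy=7,interpolation=cv2.INTER_CUBIC)
cv2.imwrite("pics/cap_t.png",a); crop(s,270,140,350,230,6,"pics/cap_s.png"); crop(c,325,135,415,240,5,"pics/box_t.png")
for n,p,z in(("cap",(245,197),.179),("L1",(220,142),.01),("L2",(228,277),.01)): print(n,onz(c,p,z))
```

```text
cap [0.46756611 0.16005734 0.179     ]
L1 [0.68182795 0.26042702 0.01      ]
L2 [0.27198336 0.23385236 0.01      ]
```

View pics/cap_t.png

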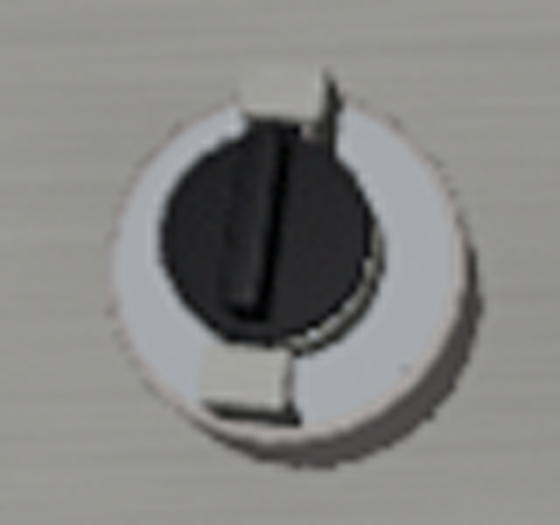

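View pics/cap_s.png

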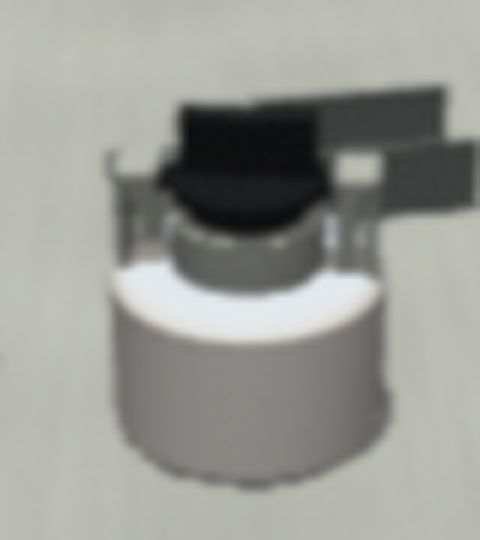

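View pics/box_t.png

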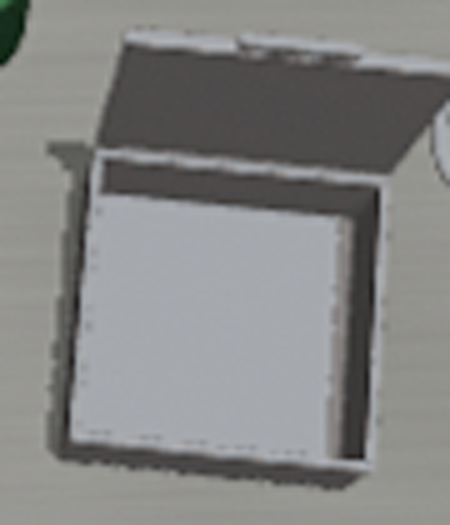

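The canister cap sits under the two pale hooks with its bar along canister x, and it is smaller than the loose ones. Now for exact measurements.

Run:
```python
from h import *
c=camera("top"); s=camera("side")
a=c["img"][165:240,205:285].astype(float)
b=np.clip(a*5-60,0,255).astype(np.uint8)
b=cv2.resize(b,None,fx=7,fy=7,interpolation=cv2.INTER_CUBIC); cv2.imwrite("pics/cap_t2.png",b)
a=s["img"][140:200,270:350].astype(float)
cv2.imwrite("pics/cap_s2.png",cv2.resize(np.clip(a*5-20,0,255).astype(np.uint8),None,fx=8,fy=8,interpolation=cv2.INTER_CUBIC))
# shoulder: bright bluish
def shoulder(c,roi,th):
    x0,y0,x1,y1=roi; im=c["img"][y0:y1,x0:x1].astype(int)
    d=im[...,0]-im[...,2]; m=((d>th)).astype(np.uint8)
    return m
m=shoulder(c,(205,165,285,240),2); print(m.sum())
cs,_=cv2.findContours(m,cv2.RETR_EXTERNAL,cv2.CHAIN_APPROX_NONE); k=max(cs,key=cv2.contourArea)
h=cv2.convexHull(k)[:,0]+[205,165]
P=np.array([onz(c,p,.095)[:2] for p in h.astype(float)])
A=np.c_[2*P,np.ones(len(P))]; q=np.linalg.lstsq(A,(P**2).sum(1),rcond=None)[0]
print("centre",q[:2],"r",np.sqrt(q[2]+q[0]**2+q[1]**2), np.round(np.hypot(*(P-q[:2]).T),4))
cv2.imwrite("pics/m.png",cv2.resize(m*255,None,fx=6,fy=6))
```

```text
876
centre [0.47301992 0.16377116] r 0.059239425508237624 [0.0623 0.0618 0.0586 0.0576 0.0568 0.0573 0.0586 0.0595 0.0619 0.0629
 0.0637 0.0629 0.0601 0.0407 0.0601]
```

View pics/cap_t2.png

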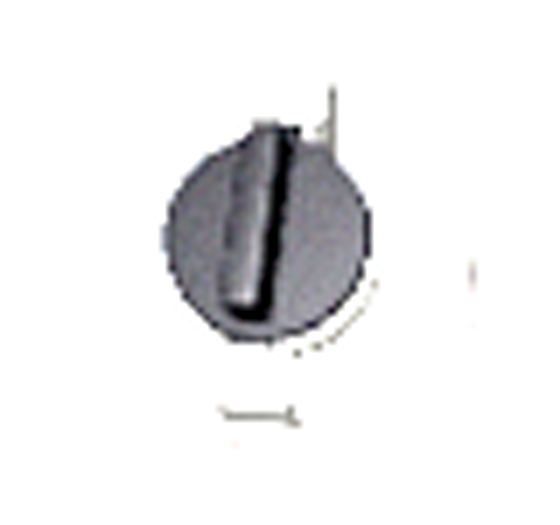

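View pics/cap_s2.png

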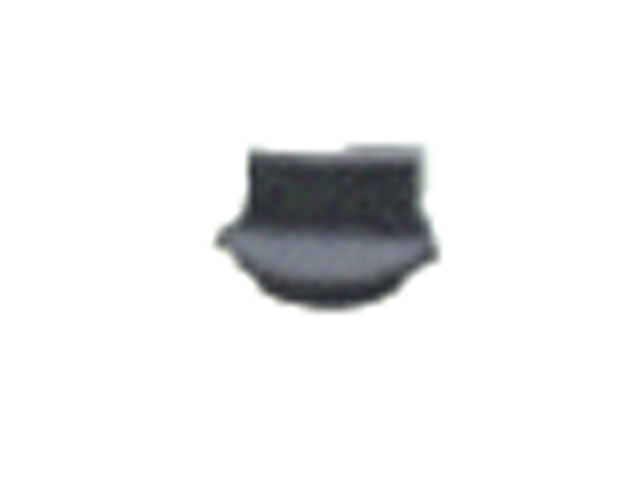

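View pics/m.png

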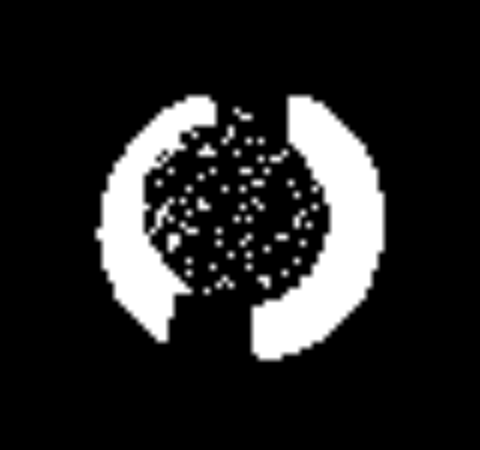

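Run:
```python
from h import *
c=camera("top"); s=camera("side")
def fit(P):
    A=np.c_[2*P,np.ones(len(P))]; q=np.linalg.lstsq(A,(P**2).sum(1),rcond=None)[0]
    r=np.sqrt(q[2]+q[0]**2+q[1]**2); return q[:2],r,np.hypot(*(P-q[:2]).T)-r
# black disc in top: dark mask
g=cv2.cvtColor(c["img"],cv2.COLOR_BGR2GRAY).astype(np.float32)
x0,y0=205,165
big=cv2.resize(g[y0:240,x0:285],None,fx=4,fy=4,interpolation=cv2.INTER_CUBIC)
def un(p): return (np.array(p,float)+.5)/4-.5+[x0,y0]
m=(big<95).astype(np.uint8)
cs,_=cv2.findContours(m,cv2.RETR_EXTERNAL,cv2.CHAIN_APPROX_NONE);k=max(cs,key=cv2.contourArea)[:,0]
P=np.array([onz(c,un(p),.145)[:2] for p in k])
for it in range(6):
    q,r,e=fit(P); keep=abs(e)<max(.0015,1.5*np.std(e)*.8); P=P[keep]
print("disc",q,r,len(P),len(k))
# shoulder outer edge: walk rays from centre outwards
ctr=np.mean([un(p) for p in k],0)
pts=[]
for a in np.radians(np.r_[-60:61:4,125:240:4]):
    u=ctr+np.outer(np.arange(20,32,.25),[np.cos(a),np.sin(a)])
    pr=cv2.remap(g,u[:,0].astype(np.float32).reshape(-1,1),u[:,1].astype(np.float32).reshape(-1,1),cv2.INTER_LINEAR).ravel()
    i=np.argmin(np.gradient(pr)); pts.append(onz(c,u[i],.095)[:2])
P=np.array(pts)
for it in range(6):
    q,r,e=fit(P); P=P[abs(e)<max(.0015,1.5*np.std(e))]
print("shoulder",q,r,len(P))
# bar
def t(p): return (np.array(p,float)+.5)/7-.5+[205,165]
lo,up=onz(c,t((242,304)),.179),onz(c,t((268,120)),.179)
print("bar",lo,up,(lo+up)/2,np.linalg.norm(up-lo),np.degrees(np.arctan2(*(up-lo)[[1,0]])))
# hooks tops z .149 (crop coords quad centres)
h1=onz(c,t((283,90)),.149);h2=onz(c,t((243,376)),.149)
print("hooks",h1,h2,(h1+h2)/2,np.linalg.norm(h1-h2),np.degrees(np.arctan2(*(h1-h2)[[1,0]])))
def ss(p): return (np.array(p,float)+.5)/8-.5+[270,140]
a,b=onz(s,ss((250,150)),.179),onz(s,ss((422,149)),.179)
print("side bar top front/back edge",a,b,(a+b)/2,np.degrees(np.arctan2(*(b-a)[[1,0]])))
```

```text
disc [0.47250223 0.1666023 ] 0.0442842381494168 204 433
shoulder [0.47039916 0.16994817] 0.06944517657271349 44
bar [0.43932458 0.17515772 0.179     ] [0.50838625 0.16543048 0.179     ] [0.47385542 0.1702941  0.179     ] 0.06974333927345037 -8.017288495368854
hooks [0.52785294 0.16406889 0.149     ] [0.41774342 0.17951732 0.149     ] [0.47279818 0.1717931  0.149     ] 0.111187944293223 -7.986499088831772
side bar top front/back edge [0.4434797  0.17100835 0.179     ] [0.50712055 0.16804254 0.179     ] [0.47530012 0.16952544 0.179     ] -2.668184395769563
```

Run:
```python
from h import *
from scipy.spatial.transform import Rotation as R
c=camera("top"); s=camera("side")
def t(p): return (np.array(p,float)+.5)/5-.5+[325,135]
Q=[onz(c,t(p),.085) for p in((72,442),(372,468),(388,180),(94,150))]
for q in Q: print(q)
print("sides",[np.linalg.norm(Q[i]-Q[(i+1)%4]) for i in range(4)],"ctr",np.mean(Q,0))
print("yaw",np.degrees(np.arctan2(*(Q[3]-Q[0])[[1,0]])),np.degrees(np.arctan2(*(Q[2]-Q[1])[[1,0]])))
for p in ((125,35),(470,72)): print("lid top z.255",onz(c,t(p),.255))
for n,p,z in(("jarfar",(316,120),.14),("jar",(451,192),.14),("disc",(430,162),.006),("scoop",(161,195),0.02)): print(n,onz(c,p,z))
o=get_obs(); r=R.from_quat(o["ee_rot"]).as_matrix(); print(r)
cv2.imwrite("pics/box_s.png",cv2.resize(s["img"][170:330,260:420],None,fx=3.5,fy=3.5,interpolation=cv2.INTER_CUBIC))
```

```text
[ 0.40494914 -0.08636645  0.085     ]
[ 0.3841992  -0.25143005  0.085     ]
[ 0.54879775 -0.27519663  0.085     ]
[ 0.57280802 -0.10835078  0.085     ]
sides [np.float64(0.16636270961076852), np.float64(0.16630554003426565), np.float64(0.16856461631507835), np.float64(0.16929238690634066)] ctr [ 0.47768853 -0.18033598  0.085     ]
yaw -7.461510191970435 -8.216221328989246
lid top z.255 [ 0.58077509 -0.10863152  0.255     ]
lid top z.255 [ 0.55545386 -0.2768841   0.255     ]
jarfar [ 0.68892989 -0.03344285  0.14      ]
jar [ 0.46930155 -0.38695317  0.14      ]
disc [ 0.59474652 -0.38346422  0.006     ]
scoop [0.51818804 0.43213585 0.02      ]
[[-2.75035623e-05 -9.73034296e-01  2.30660482e-01]
 [ 7.98721027e-06  2.30660482e-01  9.73034296e-01]
 [-1.00000000e+00  2.86042432e-05  1.42784459e-06]]
```

View pics/box_s.png

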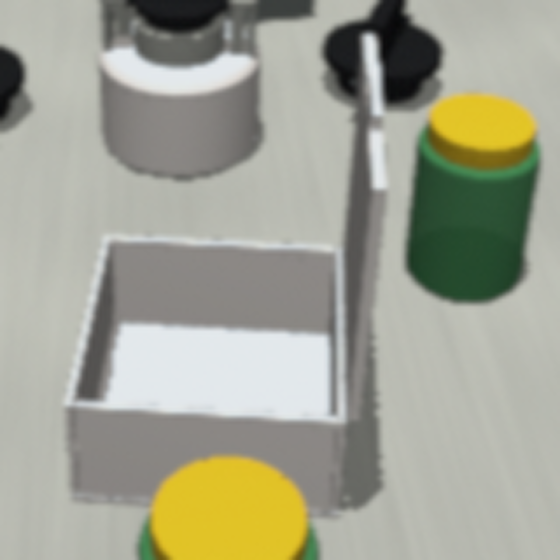

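Axis of the canister and cap ≈ (0.473, 0.171), yaw −8°. Box centre ≈ (0.478, −0.180), yaw −8°; its measured sides of 166–169 mm agree with the 170 mm given. Moving above the cap.

play_rows(
  increments="0 -0.035 -0.029 0;0 -0.035 -0.029 0;0 -0.035 -0.029 0;0 -0.035 -0.029 0;0 -0.035 -0.029 0;0 -0.035 -0.029 0;0 -0.035 -0.029 0;0 -0.035 -0.029 0;0 -0.035 -0.029 0;0 -0.035 -0.029 0;0 -0.035 -0.029 0;0 -0.02 -0.02 0;0 0 0 -0.093;0 0 0 0",
  hand=-0.2,
  squeeze=80,
)

```text
clock: 1.9
position: [0.4712, 0.1673, 0.2392]
ee_rot: [-0.464, 0.531, 0.465, 0.535]
ft_force: [0.6, 0.5, -0.6]
grip_width: 0.602
```

```bash
cat >> h.py <<'E'
from scipy.spatial.transform import Rotation as Rot
def go(target,yawz=None):
    o=get_obs(); r=Rot.from_quat(o["ee_rot"]).as_matrix(); p=np.array(o["position"])
    print("t",o["clock"],"pos",np.round(p,4),"tilt",np.round(np.degrees(np.arccos(-r[2,0])),2),"zyaw",np.round(np.degrees(np.arctan2(r[1,2],r[0,2])),2),"grip",round(float(o["grip_width"]),3),"F",np.round(o["ft_force"],1),"T",np.round(o["torque"],2))
    print("tool delta",np.round(r.T@(np.array(target)-p),4),"j",np.round(o["joint_pos"],2))
E
python3 -c "
from h import *
go([.473,.171,.157])"
```

```text
t 1.9 pos [0.4712 0.1673 0.2392] tilt 0.33 zyaw 82.15 grip 0.602 F [ 0.6  0.5 -0.6] T [ 0.02 -0.03 -0.04]
tool delta [ 0.0822 -0.0011  0.0034] j [-0.78  0.04  0.36  1.81 -0.02  1.29  1.02]
```

play_rows(
  increments="0.02 -0.001 0.002 0;0.02 0 0.001 0;0.02 0 0 0;0.012 0 0 0;0.008 0 0 0;0 0 0 0",
)

```text
clock: 2.5
position: [0.4724, 0.1739, 0.1578]
ee_rot: [-0.461, 0.532, 0.463, 0.538]
ft_force: [-0.8, -0.5, 0.2]
grip_width: 0.597
```

```bash
python3 -c "
from h import *
go([.473,.171,.157])
c=camera('top');s=camera('side')
a=cv2.resize(c['img'][160:245,200:290],None,fx=5,fy=5,interpolation=2);b=cv2.resize(s['img'][120:230,260:360],None,fx=4,fy=4,interpolation=2)
h=max(a.shape[0],b.shape[0]);f=lambda x:np.pad(x,((0,h-x.shape[0]),(0,0),(0,0)))
cv2.imwrite('pics/g1.png',np.clip(np.hstack([f(a),f(b)][::-1]).astype(float)*1.8,0,255)[:, :800])"
```

```text
t 2.5 pos [0.4724 0.1739 0.1578] tilt 0.52 zyaw 81.67 grip 0.597 F [-0.8 -0.5  0.2] T [ 0.04  0.06 -0.02]
tool delta [ 0.0008 -0.001  -0.0028] j [-0.77  0.12  0.36  1.91 -0.05  1.12  1.03][ WARN:0@7.190] global loadsave.cpp:1063 imwrite_ Unsupported depth image for selected encoder is fallbacked to CV_8U.
```

View pics/g1.png

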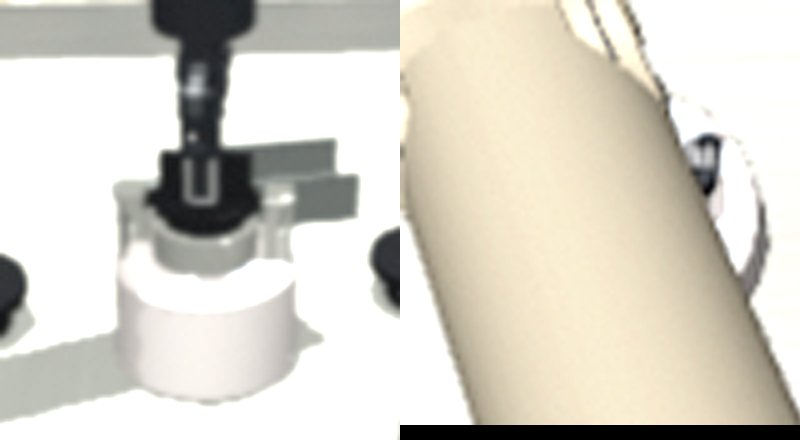

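The finger pad in the side view (crop 203,180) is centred along the bar (160–250) and stands just above the disc. Correcting y and closing.

play_rows(
  increments="0 -0.001 -0.003 0;0 0 0 0;0 0 0 0;0 0 0 0;0 0 0 0;0 0 0 0;0 0 0 0",
  hand=1,
)

```text
clock: 3.3
position: [0.4748, 0.1714, 0.1612]
ee_rot: [-0.462, 0.53, 0.463, 0.54]
ft_force: [0.7, 1.3, -1.6]
grip_width: 0.145
```

```bash
python3 -c "
from h import *
go([.473,.171,.150])"
```

```text
t 3.3 pos [0.4748 0.1714 0.1612] tilt 0.81 zyaw 81.66 grip 0.145 F [ 0.7  1.3 -1.6] T [-0.06 -0.01 -0.08]
tool delta [ 0.0111  0.0018 -0.0007] j [-0.77  0.12  0.36  1.9  -0.05  1.12  1.04]
```

play_rows(
  increments="0.004 0 0 0;0.004 0 0 0;0.002 0 0 0",
)

```text
clock: 3.6
position: [0.475, 0.1714, 0.1527]
ee_rot: [-0.461, 0.53, 0.463, 0.54]
ft_force: [-4.6, -1.3, 9.8]
grip_width: 0.147
```

```bash
python3 -c "
from h import *
go([.473,.171,.150])"
```

```text
t 3.6 pos [0.475  0.1714 0.1527] tilt 0.85 zyaw 81.64 grip 0.147 F [-4.6 -1.3  9.8] T [-0.59  1.2  -0.1 ]
tool delta [ 0.0027  0.002  -0.0007] j [-0.77  0.13  0.36  1.91 -0.06  1.1   1.04]
```

play_rows(
  increments="0.002 0.001 0 0;0.0015 0 0 0",
)

```text
clock: 3.8
position: [0.4751, 0.1716, 0.1516]
ee_rot: [-0.461, 0.529, 0.463, 0.541]
ft_force: [-9.0, -2.2, 21.2]
grip_width: 0.145
```

```bash
python3 -c "
from h import *
go([.473,.171,.150])"
```

```text
t 3.8 pos [0.4751 0.1716 0.1516] tilt 0.97 zyaw 81.62 grip 0.145 F [-9.  -2.2 21.2] T [-1.08  2.19 -0.13]
tool delta [ 0.0015  0.002  -0.0009] j [-0.77  0.13  0.36  1.91 -0.06  1.1   1.04]
```

Bottomed on the rim (9.6 mm down). Easing a millimetre and twisting.

play_rows(
  increments="-0.002 0.002 0 0;0 0.001 0 -0.06;0 0 0 -0.12",
)

```text
clock: 4.1
position: [0.474, 0.1719, 0.1563]
ee_rot: [0.509, -0.484, -0.508, -0.499]
ft_force: [-1.0, 1.9, -6.3]
grip_width: 0.148
```

```bash
python3 -c "
from h import *
go([.473,.171,.153])"
```

```text
t 4.1 pos [0.474  0.1719 0.1563] tilt 1.22 zyaw 92.04 grip 0.148 F [-1.   1.9 -6.3] T [ 0.09  0.8  -0.37]
tool delta [ 0.0033  0.001  -0.0009] j [-0.76  0.11  0.35  1.91 -0.05  1.1   1.22]
```

play_rows(
  increments="0.004 0 0 0;0.001 0 0 0",
)

```text
clock: 4.3
position: [0.4742, 0.1718, 0.1524]
ee_rot: [0.509, -0.483, -0.509, -0.499]
ft_force: [-4.0, -0.8, 9.9]
grip_width: 0.149
```

```bash
python3 -c "
from h import *
go([.473,.171,.153])"
```

```text
t 4.3 pos [0.4742 0.1718 0.1524] tilt 1.25 zyaw 92.07 grip 0.149 F [-4.  -0.8  9.9] T [-0.59  1.15 -0.05]
tool delta [-0.0007  0.0012 -0.0008] j [-0.76  0.12  0.35  1.92 -0.05  1.09  1.22]
```

play_rows(
  increments="0.001 0 0 -0.12;0.001 0 0 -0.12",
)

```text
clock: 4.5
position: [0.4745, 0.1725, 0.1518]
ee_rot: [0.565, -0.418, -0.563, -0.434]
ft_force: [-4.3, -0.0, 11.4]
grip_width: 0.147
```

```bash
python3 -c "
from h import *
go([.473,.171,.153])"
```

```text
t 4.5 pos [0.4745 0.1725 0.1518] tilt 1.35 zyaw 105.86 grip 0.147 F [-4.3 -0.  11.4] T [-0.31  1.34 -0.17]
tool delta [-0.0012  0.0019 -0.001 ] j [-0.74  0.12  0.33  1.92 -0.05  1.09  1.46]
```

Turned 24° so far, still held down. Continuing to about 50°.

play_rows(
  increments="0.0005 0.001 -0.001 -0.12;0.0005 0.001 0 -0.12;0.0005 0 0 -0.12;0.0005 0 0 -0.1",
)

```text
clock: 4.9
position: [0.4742, 0.173, 0.1533]
ee_rot: [0.651, -0.273, -0.645, -0.293]
ft_force: [-3.8, -0.4, 8.9]
grip_width: 0.147
```

```bash
python3 -c "
from h import *
go([.473,.171,.167])"
```

```text
t 4.9 pos [0.4742 0.173  0.1533] tilt 1.68 zyaw 132.87 grip 0.147 F [-3.8 -0.4  8.9] T [-0.22  1.1  -0.11]
tool delta [-0.0138  0.0018 -0.0007] j [-0.71  0.11  0.3   1.92 -0.05  1.09  1.93]
```

play_rows(
  increments="-0.004 0 0 0;-0.004 0 0 0;-0.004 0 0 0;-0.003 0 0 0;0 0 0 0",
)

```text
clock: 5.4
position: [0.4744, 0.1726, 0.1695]
ee_rot: [0.651, -0.274, -0.644, -0.294]
ft_force: [-0.1, 0.1, -2.1]
grip_width: 0.15
```

```bash
python3 -c "
from h import *
go([.473,.171,.167])
s=camera('side'); crop(s,260,120,360,230,5,'pics/g2.png')"
```

```text
t 5.4 pos [0.4744 0.1726 0.1695] tilt 1.75 zyaw 132.59 grip 0.15 F [-0.1  0.1 -2.1] T [-0.04  0.07  0.02]
tool delta [ 0.0024  0.0021 -0.0002] j [-0.72  0.1   0.3   1.9  -0.05  1.12  1.92]
```

View pics/g2.png

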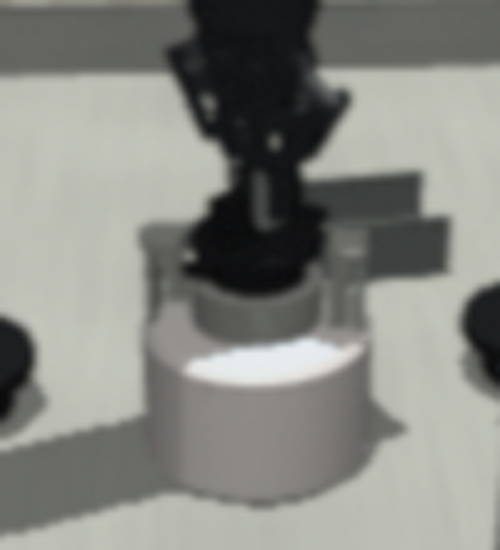

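The side crop shows the cap risen and turned clear of the hooks (crop 260,235), with only its weight felt. Lifting it off.

play_rows(
  increments="-0.005 0 0 0;-0.01 0 0 0;-0.02 0 0 0;-0.025 0 0 0;-0.025 0 0 0;0 0 0 0",
)

```text
clock: 6.05
position: [0.4717, 0.1698, 0.2582]
ee_rot: [0.65, -0.276, -0.644, -0.294]
ft_force: [-0.0, -0.5, -2.6]
grip_width: 0.146
```

```bash
python3 -c "
from h import *
go([.463,-.178,.25])"
```

```text
t 6.05 pos [0.4717 0.1698 0.2582] tilt 1.57 zyaw 132.51 grip 0.146 F [-0.  -0.5 -2.6] T [-0.03  0.01  0.03]
tool delta [ 0.0009  0.2415 -0.2505] j [-0.72  0.02  0.3   1.79 -0.02  1.31  1.89]
```

play_rows(
  increments="0 0 0 0.05;0 0 0 0.1;0 0 0 0.12;0 0 0 0.12;0 0 0 0.12;0 0 0 0.12;0 0 0 0.12;0 0 0 0.08;0 0 0 0",
)

```text
clock: 6.95
position: [0.4701, 0.1688, 0.2557]
ee_rot: [-0.467, 0.521, 0.47, 0.538]
ft_force: [-0.4, 0.1, -1.8]
grip_width: 0.147
```

```bash
python3 -c "
from h import *
go([.463,-.178,.25])"
```

```text
t 6.95 pos [0.4701 0.1688 0.2557] tilt 1.36 zyaw 82.97 grip 0.147 F [-0.4  0.1 -1.8] T [-0.04 -0.02  0.01]
tool delta [-0.0008 -0.0354 -0.3451] j [-0.73  0.02  0.31  1.79 -0.02  1.31  1.03]
```

play_rows(
  increments="0 -0.001 -0.015 0;0 -0.003 -0.03 0;0 -0.004 -0.035 0;0 -0.004 -0.035 0;0 -0.004 -0.035 0;0 -0.004 -0.035 0;0 -0.004 -0.035 0;0 -0.004 -0.035 0;0 -0.004 -0.035 0;0 -0.003 -0.03 0;0 -0.002 -0.015 0;0 0 0 0",
)

```text
clock: 8.15
position: [0.4624, -0.1924, 0.2475]
ee_rot: [-0.473, 0.516, 0.476, 0.532]
ft_force: [0.4, 0.3, -2.7]
grip_width: 0.144
```

```bash
python3 -c "
from h import *
go([.463,-.178,.25])
s=camera('side');c=camera('top')
f=lambda im:cv2.resize(im,(390,244))
cv2.imwrite('pics/g3.png',np.hstack([f(s['img']),f(c['img'])]))"
```

```text
t 8.15 pos [ 0.4624 -0.1924  0.2475] tilt 1.29 zyaw 84.36 grip 0.144 F [ 0.4  0.3 -2.7] T [-0.04  0.04  0.01]
tool delta [-0.0023  0.0008  0.0145] j [-0.37  0.03  0.71  1.81 -0.04  1.31  1.82]
```

View pics/g3.png

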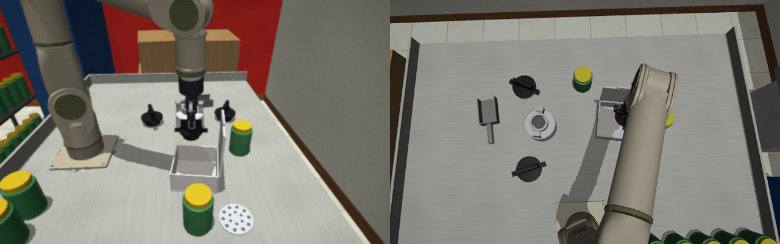

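play_rows(
  increments="0 0.001 0.0145 0;0.02 0 0 0;0.025 0 0 0;0.025 0 0 0;0 0 0 0",
)

```text
clock: 8.75
position: [0.4649, -0.1671, 0.1761]
ee_rot: [-0.477, 0.511, 0.481, 0.53]
ft_force: [-0.5, -0.0, -1.8]
grip_width: 0.145
```

```bash
python3 -c "
from h import *
go([.463,-.178,.06])
s=camera('side');cv2.imwrite('pics/g4.png',s['img'])"
```

```text
t 8.75 pos [ 0.4649 -0.1671  0.1761] tilt 1.54 zyaw 85.26 grip 0.145 F [-0.5 -0.  -1.8] T [0.02 0.01 0.  ]
tool delta [ 0.1158  0.0025 -0.0138] j [-0.38  0.08  0.69  1.92 -0.08  1.15  1.83]
```

View pics/g4.png

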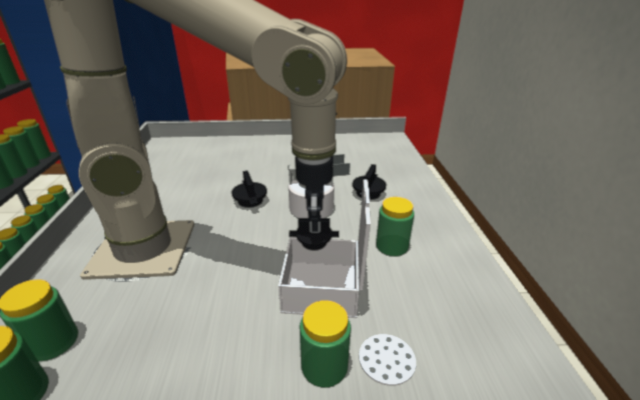

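play_rows(
  increments="0.02 0 -0.012 0;0.025 0.001 0 0;0.025 0.001 0 0;0 0 0 0",
)

```text
clock: 9.2
position: [0.4683, -0.176, 0.112]
ee_rot: [-0.481, 0.507, 0.48, 0.531]
ft_force: [0.5, -0.1, -1.7]
grip_width: 0.147
```

```bash
python3 -c "
from h import *
go([.463,-.178,.052])
s=camera('side');crop(s,240,60,420,330,2.2,'pics/g5.png')"
```

```text
t 9.2 pos [ 0.4683 -0.176   0.112 ] tilt 1.96 zyaw 85.64 grip 0.147 F [ 0.5 -0.1 -1.7] T [-0.05  0.06  0.03]
tool delta [ 0.0597  0.0065 -0.0039] j [-0.34  0.18  0.69  1.98 -0.17  1.01  1.93]
```

View pics/g5.png

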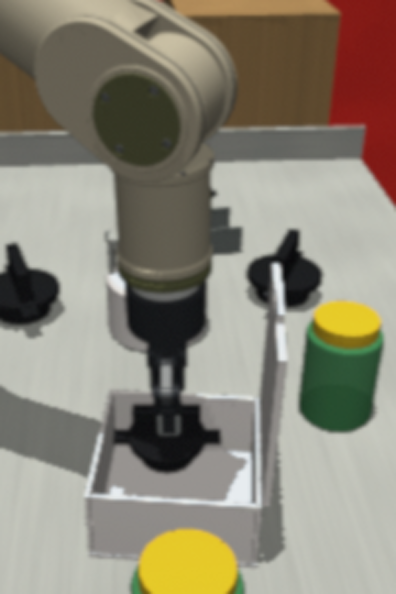

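The cap hangs inside the box (crop 165,435), and the wrist is clear of the lid (crop 275,300). Lowering onto the floor.

play_rows(
  increments="0.02 0.002 0 0;0.018 0.002 0 0;0.008 0.002 0 0;0.004 0.001 0 0;0.002 0 0 0",
)

```text
clock: 9.75
position: [0.4708, -0.1746, 0.07]
ee_rot: [-0.485, 0.502, 0.477, 0.534]
ft_force: [0.5, -0.1, -2.0]
grip_width: 0.148
```

```bash
python3 -c "
from h import *
go([.463,-.178,.052])"
```

```text
t 9.75 pos [ 0.4708 -0.1746  0.07  ] tilt 2.68 zyaw 85.86 grip 0.148 F [ 0.5 -0.1 -2. ] T [-0.02  0.07  0.03]
tool delta [ 0.0175  0.0082 -0.0044] j [-0.32  0.25  0.68  2.02 -0.24  0.91  1.98]
```

play_rows(
  increments="0.008 0.003 0 0;0.005 0.002 0 0;0.003 0.001 0 0;0.002 0.001 0 0;0.002 0 0 0",
)

```text
clock: 10.25
position: [0.4671, -0.1736, 0.0517]
ee_rot: [-0.487, 0.5, 0.476, 0.535]
ft_force: [-6.7, 6.2, 34.8]
grip_width: 0.149
```

```bash
python3 -c "
from h import *
go([.463,-.178,.052])"
```

```text
t 10.25 pos [ 0.4671 -0.1736  0.0517] tilt 2.99 zyaw 85.9 grip 0.149 F [-6.7  6.2 34.8] T [ 1.04  2.03 -0.07]
tool delta [-0.0006  0.0037 -0.0047] j [-0.31  0.27  0.66  2.05 -0.27  0.86  2.01]
```

On the floor: z 0.0517 against the expected 0.051, with contact force. Easing up and releasing.

play_rows(
  increments="-0.001 0 0 0;0 0 0 0",
)

```text
clock: 10.45
position: [0.4674, -0.1738, 0.0533]
ee_rot: [-0.487, 0.5, 0.476, 0.535]
ft_force: [-0.1, -0.3, -2.1]
grip_width: 0.148
```

```bash
python3 -c "
from h import *
go([.463,-.178,.052])"
```

```text
t 10.45 pos [ 0.4674 -0.1738  0.0533] tilt 3.03 zyaw 85.89 grip 0.148 F [-0.1 -0.3 -2.1] T [ 0.03  0.06 -0.04]
tool delta [ 0.001   0.0041 -0.0045] j [-0.31  0.27  0.67  2.05 -0.27  0.86  2.01]
```

Barely off the floor (~1 mm); opening now.

play_rows(
  increments="0.001 0 0 0;0 0 0 0;0 0 0 0;0 0 0 0;0 0 0 0",
  hand=-0.1,
)

```text
clock: 10.95
position: [0.4676, -0.1739, 0.0521]
ee_rot: [-0.487, 0.5, 0.476, 0.536]
ft_force: [0.8, 0.3, -0.2]
grip_width: 0.552
```

play_rows(
  increments="-0.01 0 0 0;-0.02 0 0 0;-0.03 0 0 0;-0.04 0 0 0;-0.04 0 0 0;-0.04 0 0 0;-0.04 0 0 0;-0.04 0 0 0;0 0 0 0",
)

```text
clock: 11.85
position: [0.4518, -0.1824, 0.327]
ee_rot: [-0.486, 0.501, 0.474, 0.537]
ft_force: [-0.8, -0.5, 0.3]
grip_width: 0.545
```

```bash
python3 -c "
from h import *
go([.463,-.178,.3])
s=camera('side');crop(s,240,60,420,330,2.2,'pics/g6.png')"
```

```text
t 11.85 pos [ 0.4518 -0.1824  0.327 ] tilt 3.02 zyaw 85.55 grip 0.545 F [-0.8 -0.5  0.3] T [-0.06  0.04  0.06]
tool delta [ 0.0276 -0.0096  0.0046] j [-0.41 -0.09  0.69  1.73  0.02  1.44  1.77]
```

View pics/g6.png

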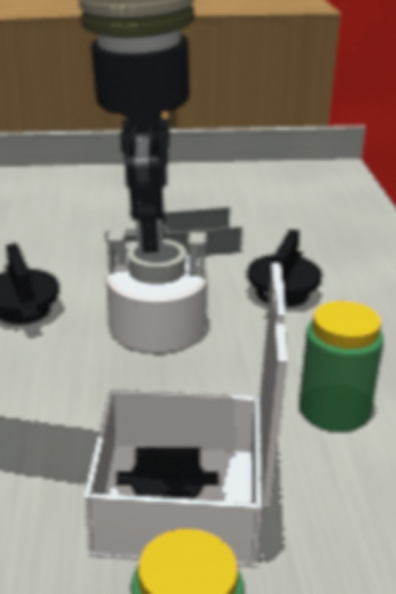

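The cap stands bar up on the floor of the box (crop 168,470). Next: shut the fingers and go over the lid to its far side.

play_rows(
  increments="0 0 0 0.06;0 -0.03 0 0;0 -0.04 0 0;0 -0.04 0 0;0 -0.03 0 0;0 -0.02 0 0;0 0 0 0",
  hand=1,
)

```text
clock: 12.6
position: [0.6121, -0.2056, 0.3258]
ee_rot: [-0.466, 0.518, 0.461, 0.55]
ft_force: [-0.9, 0.4, 0.6]
grip_width: 0.0
```

```bash
python3 -c "
from h import *
go([.612,-.199,.21])"
```

```text
t 12.6 pos [ 0.6121 -0.2056  0.3258] tilt 2.7 zyaw 81.9 grip 0.0 F [-0.9  0.4  0.6] T [ 0.    0.08 -0.01]
tool delta [0.1158 0.0052 0.003 ] j [-0.27  0.39  0.76  1.32 -0.3   1.51  1.89]
```

play_rows(
  increments="0.02 0.001 0.001 0;0.03 0.001 0.001 0;0.03 0.001 0.001 0;0.03 0.001 0 0;0.005 0 0 0;0 0 0 0",
)

```text
clock: 13.2
position: [0.6079, -0.2009, 0.2043]
ee_rot: [-0.463, 0.521, 0.46, 0.549]
ft_force: [0.4, 0.3, 1.3]
grip_width: 0.001
```

```bash
python3 -c "
from h import *
go([.59,-.199,.21])
s=camera('side');crop(s,240,60,420,330,2.2,'pics/g7.png')"
```

```text
t 13.2 pos [ 0.6079 -0.2009  0.2043] tilt 2.31 zyaw 81.59 grip 0.001 F [0.4 0.3 1.3] T [-0.11  0.07 -0.01]
tool delta [-0.0063  0.0178 -0.0006] j [-0.28  0.43  0.73  1.52 -0.33  1.28  1.92]
```

View pics/g7.png

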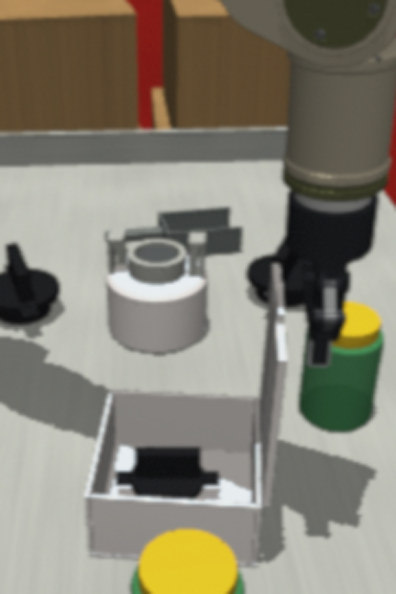

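The shut fingers stand behind the lid (crop 322,335), free of it. Pushing it over along its arc.

play_rows(
  increments="-0.012 0.005 0 0;0 0.012 0 0;0 0.012 0 0;0 0.012 0 0;0 0.012 0 0;0 0.01 0 0",
)

```text
clock: 13.85
position: [0.5468, -0.195, 0.2287]
ee_rot: [-0.468, 0.518, 0.455, 0.554]
ft_force: [2.9, 0.4, -0.9]
grip_width: 0.0
```

```bash
cat >> h.py <<'E'
def bx():
    p=get_obs()["position"]; d=np.array(p[:2])-[.478,-.180]; e=np.array([.9903,-.139]); print("bx",round(float(d@e),4),"by",round(float(d@[.139,.9903]),4),"z",round(float(p[2]),4))
E
python3 -c "
from h import *
go([.5,-.199,.21]);bx()
s=camera('side');crop(s,240,60,420,330,2.2,'pics/g8.png')"
```

```text
t 13.85 pos [ 0.5468 -0.195   0.2287] tilt 3.11 zyaw 81.51 grip 0.0 F [ 2.9  0.4 -0.9] T [-0.14 -0.47 -0.01]
tool delta [ 0.0162  0.0465 -0.0114] j [-0.37  0.25  0.77  1.67 -0.22  1.26  1.87]
bx 0.0702 by -0.0053 z 0.2287
```

View pics/g8.png

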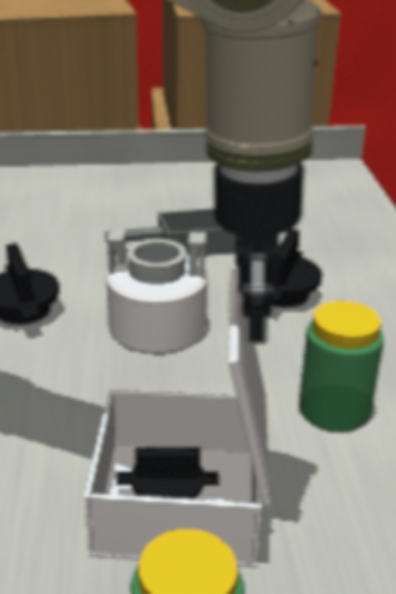

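play_rows(
  increments="0.006 0.008 0 0;0.006 0.008 0 0;0.006 0.008 0 0;0.006 0.008 0 0;0.006 0.009 0 0;0.006 0.009 0 0;0.007 0.008 0 0",
)

```text
clock: 14.6
position: [0.4889, -0.1869, 0.1843]
ee_rot: [-0.469, 0.516, 0.452, 0.556]
ft_force: [0.4, 0.0, 2.2]
grip_width: -0.001
```

```bash
python3 -c "
from h import *
go([.5,-.199,.21]);bx()
s=camera('side');crop(s,240,60,420,330,2.2,'pics/g9.png')"
```

```text
t 14.6 pos [ 0.4889 -0.1869  0.1843] tilt 3.5 zyaw 81.41 grip -0.001 F [0.4 0.  2.2] T [-0.1  -0.04 -0.  ]
tool delta [-0.0252 -0.0142 -0.0096] j [-0.41  0.12  0.77  1.88 -0.13  1.13  1.83]
bx 0.0118 by -0.0054 z 0.1843
```

View pics/g9.png

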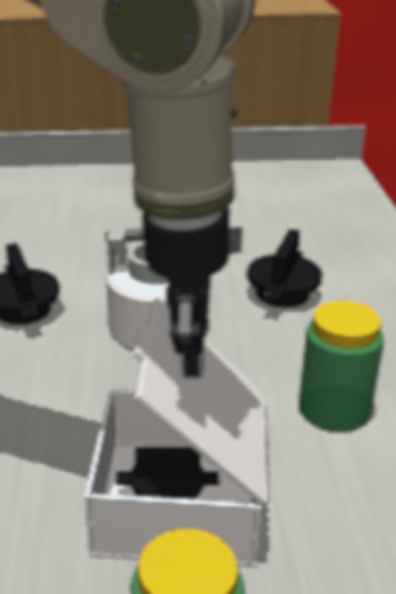

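play_rows(
  increments="0.007 0.007 0 0;0.007 0.007 0 0;0.007 0.006 0 0;0.007 0.005 0 0;0.007 0.004 0 0;0.007 0.004 0 0;0.007 0.003 0 0",
)

```text
clock: 15.35
position: [0.4522, -0.1799, 0.1283]
ee_rot: [-0.469, 0.517, 0.453, 0.555]
ft_force: [0.7, -0.2, 2.0]
grip_width: 0.0
```

```bash
python3 -c "
from h import *
go([.5,-.199,.21]);bx()
s=camera('side');crop(s,240,60,420,330,2.2,'pics/g10.png')"
```

```text
t 15.35 pos [ 0.4522 -0.1799  0.1283] tilt 3.39 zyaw 81.39 grip 0.0 F [ 0.7 -0.2  2. ] T [-0.13 -0.07 -0.03]
tool delta [-0.0792 -0.0544 -0.0096] j [-0.42  0.1   0.77  2.02 -0.12  1.01  1.83]
bx -0.0256 by -0.0034 z 0.1283
```

View pics/g10.png

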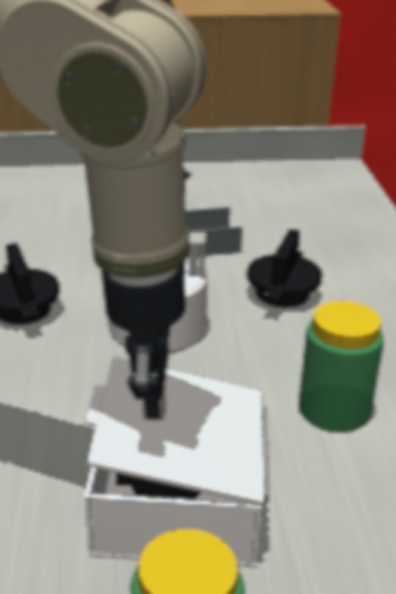

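The lid is nearly down (about 12° open, gap visible at crop 120,480). Pressing it the last part gently.

play_rows(
  increments="0.006 0.002 0 0;0.006 0.001 0 0;0.006 0.001 0 0;0.004 0 0 0;0.003 0 0 0",
)

```text
clock: 15.9
position: [0.4482, -0.1785, 0.1009]
ee_rot: [-0.467, 0.517, 0.454, 0.555]
ft_force: [-25.8, 6.8, 66.3]
grip_width: -0.001
```

```bash
python3 -c "
from h import *
go([.5,-.199,.21]);bx()"
```

```text
t 15.9 pos [ 0.4482 -0.1785  0.1009] tilt 3.23 zyaw 81.38 grip -0.001 F [-25.8   6.8  66.3] T [1.73 5.21 0.18]
tool delta [-0.1066 -0.0596 -0.0095] j [-0.4   0.14  0.76  2.06 -0.16  0.95  1.87]
bx -0.0297 by -0.0027 z 0.1009
```

Fully seated (firm contact at the predicted height, 0.101). Backing off.

play_rows(
  increments="-0.003 0 0 0;-0.01 0 0 0;-0.02 0 0 0;-0.03 0 0 0;-0.04 0 0 0;-0.04 0 0 0;-0.04 0 0 0;0 0 0 0",
)

```text
clock: 16.7
position: [0.4375, -0.183, 0.2925]
ee_rot: [-0.467, 0.519, 0.453, 0.555]
ft_force: [-0.7, -1.0, -1.2]
grip_width: 0.006
```

```bash
python3 -c "
from h import *
go([.5,-.199,.21]);bx()
s=camera('side');c=camera('top');cv2.imwrite('pics/e_s.png',s['img']);cv2.imwrite('pics/e_t.png',c['img']);crop(s,265,210,375,330,5,'pics/e_b.png')"
```

```text
t 16.7 pos [ 0.4375 -0.183   0.2925] tilt 3.15 zyaw 81.24 grip 0.006 F [-0.7 -1.  -1.2] T [-0.01  0.04 -0.04]
tool delta [ 0.0853 -0.0602 -0.0084] j [-0.46 -0.13  0.73  1.82  0.06  1.37  1.67]
bx -0.0397 by -0.0086 z 0.2925
```

View pics/e_s.png

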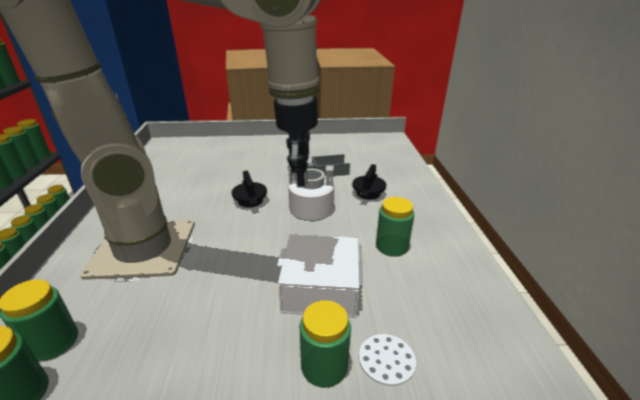

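View pics/e_b.png

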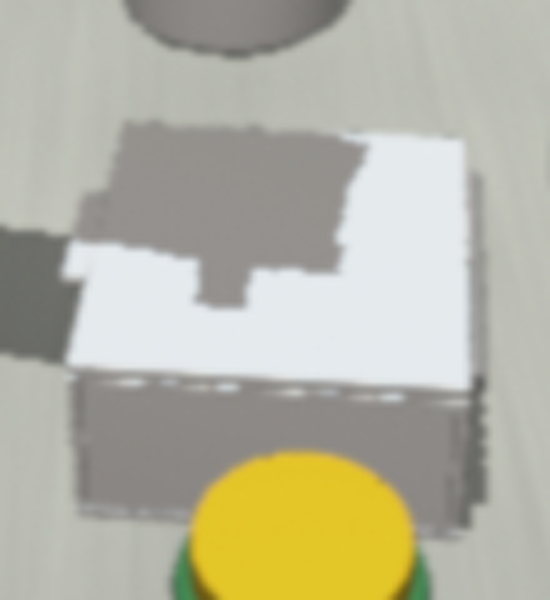

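View pics/e_t.png

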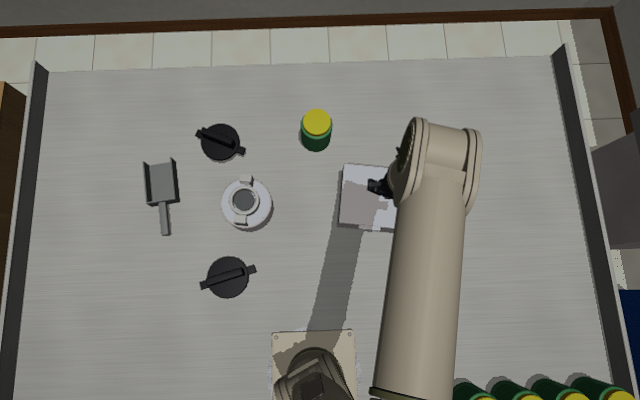

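The side view shows the lid flat on the rim, with an even seam along the near wall (crop 75,372 to 470,395). The jars, disc and scoop sit at their old pixels, and the arm is clear.

```bash
python3 -c "
from h import *
print(workorder.hand_in())"
```

```text
the job is handed in; nothing more can be done
None
```

The job is done and handed in at about 17 s of the 67 s allowed; the hand-in reports no verdict.

- **Cap:** I gripped the bar of the cap latched on the canister, pushed it down about 9 mm, and turned it 51° counter-clockwise. It rose clear of the hooks and lifted off freely.
- **Placing:** The cap went onto the box floor with the gripper at 0.052 m, against an expected 0.051 m. A picture after release shows it standing bar up, about 10 mm from the box's middle by the gripper's position. The closed lid now hides it, so I could not look again.
- **Lid:** I pushed it over along its arc with the shut fingers. It seated at the predicted height, and the last picture shows an even seam along the rim. I had no direct reading of the lid angle.
- **Bystanders:** The jar beyond the box and the scoop are where they were in the last top view. The other jar and the disc were hidden by the arm there, but in the last side view they have not moved.

Some contacts were firmer than planned, all through the fingers:
- About 66 N while seating the lid.
- About 35 N while setting the cap down.
- About 21 N when the cap stopped on the rim.

The tool also drifted about 3° from vertical during the run.

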